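Find the socket key that fits the pan nut of the shop scale

ROBOT

A 7-joint arm with a two-finger parallel gripper is mounted at the origin on the work surface. World frame = base frame: x ahead of the robot, y to its left, z up, the work surface at z = 0. Lengths are in m, angles in degrees, forces in N, time in s.
With the tool pointing down it reaches from about 0.35 to 0.9 m from the base axis. Payload 8.1 kg.
Tool frame: the origin (TCP) lies on the centre line of the jaws, within the pads' length; the fingertips stand env.tip_reach ahead of it and the grasp point (between the pads) lies 6 mm ahead of it (env.tip_reach is the distance from the TCP to the fingertips, in m); z points along the fingers, y is the direction in which the jaws open and shut (so a half turn about z gives the same grasp; the last joint's range is limited). The gripper opens to 85 mm and grips with 20 to 120 N. Pads are 22 mm wide; open, the fingers measure 114 mm over their backs; the gripper's body (76 mm by 85 mm) begins 54 mm behind the grasp point. The pads swing forward as they close: fully open they stand 13 mm farther back than shut.
Start: joints at [-71.597, 24.895, 1.432, 90.138, -0.665, 64.973, -4.303], TCP at [0.257, 0.57, 0.256] pointing down, gripper open.
Joint ranges: [-149.89, 149.89], [-25.12, 119.58], [-72.63, 75.52], [4.76, 147.25], [-75.54, 255.54], [6.69, 114.76], [-157.13, 157.13]. Speed limits (degrees/s): [127.2, 127.2, 172.46, 172.46, 180, 180, 180].

INTERFACE

Orientations are given as [roll, pitch, yaw] about the fixed x, y, z axes, in that order (R = Rz(yaw) Ry(pitch) Rx(roll)).
In Python, from workcell import env gives the robot as it stands.
- The arm moves only by the tool move_arm, never from a script. Its argument "targets" is a list of rows, each a list of 2 entries, a list of its own where there are three numbers: the shift along the tool's x, y, z in mm, then the turn about the tool's z in rad. In form: [[[tx, ty, tz], roll], ...]. A call has 1 to 20 rows; each row is the pose to reach, as a shift and turn from the pose measured when the call began, along the tool's axes at that moment; what a row does not reach only later rows make up. A row lasts 1/10 s, in which the tool goes at most 50 mm and 8.59 degrees, less where a joint would pass 70% of its speed; a pose out of reach is approached as far as the arm can. A call with a gripper value outside its range is refused whole. "gripper" is the opening, from -1 (shut) to 1 (fully open), so that 0 is half open, set as the call begins (left out, the last holds). The fingers move at their own pace and stop on an object; the grip force is fixed at half the most. Time passes only in rows, so rows that repeat a pose let the fingers close. It gives the time, the measured TCP pose, the force and the opening at its end, in the units of the state.
- env.sense(): the state, without advancing time (a new reading comes with each control period).
- env.read_camera(name): name is "scene" or "top"; returns (picture, depth): 400x640x3 uint8, red, green, blue; 400x640 float32, m along the optical axis (not along the pixel's ray), 0 where there is no reading.
- env.camera_info(name): a dict with "fx", "fy", "cx", "cy" (pixels), "k1" (the pictures are not rectified: a ray, as slopes to the right and down, at radius r is drawn at 1 + k1 r^2 times it, then the intrinsics apply), "R" (3x3) and "t" (3): a world point X has camera coordinates R X + t. Camera axes: x right, y down, z forward; pixel columns grow to the right and rows downward; lengths in m; the calibration is good to about 2 mm. A picture is of the moment at which its call begins. camera_info takes no time and is no camera call.
- env.sign_off(): hands the job in, once; it reports no verdict.
The state is a dict: "t": time; "q": joint angles; "joint_vel": joint speeds; "joint_torque": joint torques, N m; "tcp_pos": TCP position; "orientation": TCP orientation; "wrist_force": force on the tool from outside, world axes, zero at the start; "moment": the same for the moment, N m; "finger_gap": finger opening in m.
Only numpy, scipy, OpenCV 4.12 (cv2) and the standard library are available. Lean on these libraries where they do the work, as an engineer would, in place of code of your own. Each camera call takes 0.05 s, during which the arm holds its last target. There are 200 camera calls.

TASK

The green shop scale has its pan off and the nut that holds the pan must be tightened next: try the three socket keys on the nut, standing any key that does not fit back upright on the mat or counter, until you find the one that goes fully home, down flat onto the washer. Leave that key seated square on the nut and finish while still holding it by its grip; do not let go. Leave the basket, the tape roll and the pen pot where they are.

Things in the scene. Friction and masses are not known exactly. Their poses are not given: they have to be found in the camera images.
- scale: Green counter scale, fixed, 200 (x) x 190 (y) mm, top of the low part 90 mm above the counter. Origin: centre of its underside. On the low part, 35 mm from the centre towards its own +x, stands the nut; at the -x end is a raised hood, 60 mm deep (x from -90 to -30 mm), 130 mm wide, its top 142 mm above the counter. The round dial is on its +x face.
- nut_seat (a point): On the scale: centre of the top of the steel washer (60 mm across, 96 mm above the counter) on which the nut stands; z up, x and y as the scale's. A key is fully home when its mouth lies on the washer, at this point; a key that does not fit stops on the nut or bolt end with its mouth 8 mm or more above the washer.
- nut_top (a point): Top of the fixed brass hex nut, 14 mm above the washer, on its axis; x, y as the scale's; two opposite flats face +x and -x. Above it a 6 mm cone and a 12 mm thick bolt end. The nut is either 24 mm across flats with the bolt end 24 mm above the washer, or 20 mm across flats with the bolt end 40 mm above the washer.
- socket_red: Key with red grip: upright steel hex tube, mouth down, 36 mm across outer flats, 54 mm tall, topped by a square grip 20 x 20 x 46 mm (100 mm in all, 0.2 to 0.42 kg). Hold it by the grip, say 80 mm above the mouth. Origin: centre of the mouth; z up; grip faces square to x and y; hex flats, outside and in the bore, face +x and -x. Alike outside; bores differ, see mat.
- socket_blue: Key with blue grip: upright steel hex tube, mouth down, 36 mm across outer flats, 54 mm tall, topped by a square grip 20 x 20 x 46 mm (100 mm in all, 0.2 to 0.42 kg). Hold it by the grip, say 80 mm above the mouth. Origin: centre of the mouth; z up; grip faces square to x and y; hex flats, outside and in the bore, face +x and -x. Alike outside; bores differ, see mat.
- socket_yellow: Key with yellow grip: upright steel hex tube, mouth down, 36 mm across outer flats, 54 mm tall, topped by a square grip 20 x 20 x 46 mm (100 mm in all, 0.2 to 0.42 kg). Hold it by the grip, say 80 mm above the mouth. Origin: centre of the mouth; z up; grip faces square to x and y; hex flats, outside and in the bore, face +x and -x. Alike outside; bores differ, see mat.
- mat: Thin black rubber mat, fixed, 140 (x) x 300 (y) x 3 mm, on which the three keys stand in a row along its y, about 90 mm apart. Origin: centre of its underside. The keys' hidden bores differ in width and depth: exactly one goes fully home on the nut, with about 1 mm to spare all round and a 1.5 mm bevel inside the mouth; which one differs from time to time, so try them.
- basket: Bystander: white plastic basket, 100 x 240 x 55 mm, open at the top. Origin: centre of its underside.
- tape_roll: Bystander: orange tape roll lying flat, 84 mm across, 40 mm tall. Origin: centre of its underside.
- pen_pot: Bystander: blue pot of 72 mm diameter, 85 mm tall, with pens up to 150 mm. Origin: centre of its underside.
There are look-alikes about, which are no part of the job. Leave any brown look-alike of the socket_yellow alone.

How it is judged (in metres and radians):
On the way:
1. a socket key is held clear above the counter (((height (world z) of socket_red above 0.06 m and contact force between the fingers and socket_red above 1 N) or (height (world z) of socket_blue above 0.06 m and contact force between the fingers and socket_blue above 1 N) or (height (world z) of socket_yellow above 0.06 m and contact force between the fingers and socket_yellow above 1 N))), for 0.1 s.
At the end, for the whole second after the job is handed in: One socket key is fully home on the nut: its mouth within 4 mm of the washer's top and within 4 mm of its centre, upright within 0.08 rad, still, and still gripped by the fingers (over 2 N). The other two stand upright (within 0.1 rad), still, on the mat or counter (((z of socket_red in the frame of nut_seat between -0.004 and 0.004 m and horizontal distance between socket_red and nut_seat below 0.004 m and angle between socket_red's own z axis and vertical below 0.08 rad and contact force between the fingers and socket_red above 2 N and linear speed of each of socket_red, socket_blue, socket_yellow below 0.02 m/s and height (world z) of each of socket_blue, socket_yellow below 0.012 m and angle between each of socket_blue, socket_yellow's own z axis and vertical below 0.1 rad) or (z of socket_blue in the frame of nut_seat between -0.004 and 0.004 m and horizontal distance between socket_blue and nut_seat below 0.004 m and angle between socket_blue's own z axis and vertical below 0.08 rad and contact force between the fingers and socket_blue above 2 N and linear speed of each of socket_blue, socket_red, socket_yellow below 0.02 m/s and height (world z) of each of socket_red, socket_yellow below 0.012 m and angle between each of socket_red, socket_yellow's own z axis and vertical below 0.1 rad) or (z of socket_yellow in the frame of nut_seat between -0.004 and 0.004 m and horizontal distance between socket_yellow and nut_seat below 0.004 m and angle between socket_yellow's own z axis and vertical below 0.08 rad and contact force between the fingers and socket_yellow above 2 N and linear speed of each of socket_yellow, socket_red, socket_blue below 0.02 m/s and height (world z) of each of socket_red, socket_blue below 0.012 m and angle between each of socket_red, socket_blue's own z axis and vertical below 0.1 rad))); the arm keeps its last pose, push and grip.
It fails at once if the basket, tape roll or pen pot is shifted by more than 30 mm (distance of any of basket, tape_roll, pen_pot from where it was at the start of the episode above 0.03 m).
It also fails if it takes over 72 s, if anything falls off the work surface, if the arm or the gripper's body presses on something with over 40 N, if the wrist force passes 120 N, or if a joint passes its speed limit or range.

## Working session

There is one attempt and no reset: what is moved stays moved. The work goes in short steps, Python scripts to look and compute and a tool call to move; the robot and the scene stay as the last step left them, time stands still between calls to the robot, and variables do not carry over. Pictures are saved under pics/ and viewed, about 8 in all and at most 12, crops included, and the job is handed in when it is done.

Besides the shell and the picture viewer there is one more tool, called after ">>>" in YAML: its name, and indented under it one key for each argument. move_arm: Moves the arm, as the interface text tells. Its arguments: {"type":"object","properties":{"targets":{"type":"array"},"gripper":{"type":"number"}},"required":["targets"]}

```bash
mkdir -p pics; ls
cat > h.py <<'E'
import numpy as np, cv2
from workcell import env
def cam(n):
    p,d=env.read_camera(n); return p,d,env.camera_info(n)
def slopes(c,uv):
    K=np.array([[c['fx'],0,c['cx']],[0,c['fy'],c['cy']],[0,0,1.]])
    return cv2.undistortPoints(np.array(uv,float).reshape(-1,1,2),K,np.array([c['k1'],0,0,0.])).reshape(-1,2)
def depthpts(c,d,uv):
    s=slopes(c,uv); z=np.array([d[int(round(v)),int(round(u))] for u,v in np.reshape(uv,(-1,2))])
    P=np.c_[s*z[:,None],z]; return (P-c['t'])@np.array(c['R'])
def plane(c,uv,h):
    s=slopes(c,uv); R=np.array(c['R']); o=-R.T@np.array(c['t']); D=np.c_[s,np.ones(len(s))]@R
    return o+D*((h-o[2])/D[:,2])[:,None]
def proj(c,X):
    R=np.array(c['R']); K=np.array([[c['fx'],0,c['cx']],[0,c['fy'],c['cy']],[0,0,1.]])
    return cv2.projectPoints(np.array(X,float).reshape(-1,1,3),cv2.Rodrigues(R)[0],np.array(c['t'],float),K,np.array([c['k1'],0,0,0.]))[0].reshape(-1,2)
E
python3 - <<'E'
from h import *
for n in ('scene','top'):
    p,d,c=cam(n); cv2.imwrite(f'pics/{n}0.png',p[:,:,::-1]); np.save(f'{n}_d.npy',d)
    R=np.array(c['R']);print(n,c['fx'],c['k1'],-R.T@np.array(c['t']),(d==0).mean())
print(env.sense(),env.tip_reach)
E
```

```text
pics
scene 432.05076142883934 0.02007023331090452 [1.09499415 0.35267979 0.697007  ] 0.00391796875
top 446.18140920931745 -0.12214900130421147 [ 0.40308598 -0.0620726   1.00547622] 0.004046875
{'t': 0.1, 'q': array([-71.59711697,  24.93246021,   1.42980878,  90.18393317,
        -0.66406058,  64.97321643,  -4.30212521]), 'joint_vel': array([-0.05866418, -0.08474239, -0.02494041, -0.13464749,  0.10489361,
       -0.00287743, -0.1374801 ]), 'joint_torque': array([ 3.29948140e-03, -6.71758676e+01,  1.02844220e+00, -3.16900456e+01,
        1.58732256e-02,  7.11066095e-03, -2.79800111e-05]), 'tcp_pos': array([0.25687801, 0.56931226, 0.25560389]), 'orientation': array([-1.79919027e+02,  7.46882586e-03,  1.55716601e+02]), 'wrist_force': array([-0.61282155, -0.44178532,  0.48858036]), 'moment': array([ 0.00647622,  0.00463701, -0.05592065]), 'finger_gap': 0.08533034654000501} 0.025
```

View pics/scene0.png

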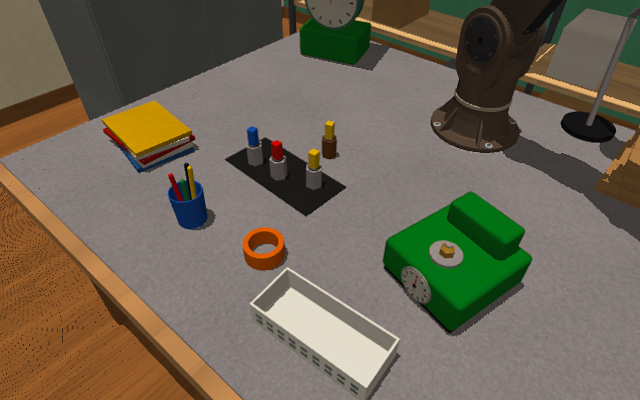

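View pics/top0.png

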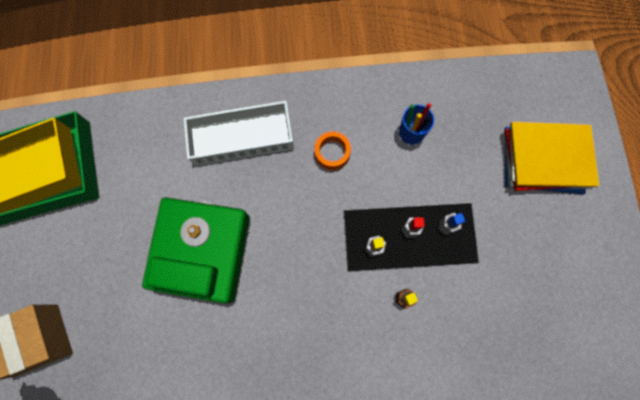

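Candidates in top view: yellow grip on mat (377,243), red (417,224), blue (457,219). Look-alike: the brown-bodied key with a yellow tip (407,298), off the mat; also yellow book and box. The nut is at (194,231). I'll measure these and check a close crop.

```bash
cat >> h.py <<'E'
def cloud(c,d):
    v,u=np.mgrid[0:400,0:640]; uv=np.c_[u.ravel(),v.ravel()].astype(float)
    s=slopes(c,uv); z=d.ravel(); P=(np.c_[s*z[:,None],z]-c['t'])@np.array(c['R']); P[z==0]=np.nan
    return P.reshape(400,640,3)
def masks(p):
    h=cv2.cvtColor(p,cv2.COLOR_RGB2HSV); H,S,V=h[...,0],h[...,1],h[...,2]; g=(S>150)&(V>90)
    return dict(red=g&((H<5)|(H>175)),blue=g&(H>105)&(H<125),yellow=g&(H>22)&(H<33),green=(H>50)&(H<75)&(S>150))
E
python3 - <<'E'
from h import *
cr=[]
for n,b in (('top',(140,180,500,320)),('scene',(230,110,350,220))):
    p,d,c=cam(n); P=cloud(c,d); M=masks(p)
    reg=np.zeros((400,640),bool)
    x0,y0,x1,y1=b; reg[y0:y1,x0:x1]=1
    for k in ('red','blue','yellow'):
        m=M[k]&reg; nn,l,st,ce=cv2.connectedComponentsWithStats(m.astype('uint8'))
        for i in range(1,nn):
            if st[i,4]<20: continue
            mm=l==i; q=P[mm]; t=q[:,2]>0.092
            print(n,k,st[i,4],ce[i].round(1),'zmax',np.nanmax(q[:,2]).round(3),'top n',t.sum(),np.nanmean(q[t],0).round(4), 'mid',np.nanmean(q,0).round(4))
            uv=np.argwhere(mm&(P[...,2]>0.098))[:,::-1]
            if len(uv)>5 and n=='top':
                w=plane(c,uv,0.103)[:,:2]*1000; r=cv2.minAreaRect(w.astype('float32')); print('   rect',np.round(r[0],1),np.round(r[1],1),round(r[2],1),'cent',w.mean(0).round(1))
    if n=='top':
        # scale: green top at 0.09 and hood at 0.142
        low=M['green']&(abs(P[...,2]-.09)<.006)&reg; hood=M['green']&(P[...,2]>.136)&reg
        for nm,m,h in(('low',low,.09),('hood',hood,.142)):
            uv=np.argwhere(m)[:,::-1]; w=plane(c,uv,h)[:,:2]*1000; r=cv2.minAreaRect(w.astype('float32')); print(nm,len(uv),np.round(r[0],1),np.round(r[1],1),round(r[2],1),np.median(P[m][:,2]))
        hs=cv2.cvtColor(p,cv2.COLOR_RGB2HSV); wa=np.zeros_like(reg); wa[210:252,172:217]=1
        m=wa&~((hs[...,1]>120)&(hs[...,0]>40)&(hs[...,0]<85)); uv=np.argwhere(m)[:,::-1]
        ct,_=cv2.findContours(m.astype('uint8'),0,1); ct=max(ct,key=cv2.contourArea)[:,0]; w=plane(c,ct,.096)*1000
        print('washer',len(uv),cv2.fitEllipse(w[:,:2].astype('float32')))
        print('nut zmax',np.nanmax(P[225:237,188:200,2]), np.sort(P[225:237,188:200,2].ravel())[-8:].round(4))
        a=cv2.resize(p[205:275,340:480],None,fx=5.6,fy=5.6,interpolation=2)
        e=cv2.resize(p[195:305,140:250],None,fx=4,fy=4,interpolation=2)
    cr.append(p)
s=cv2.resize(cr[1][225:285,420:480],None,fx=5.8,fy=5.8,interpolation=2)
C=np.zeros((600,800,3),'uint8'); C[:392,:784]=a; 
C2=np.zeros((445,800,3),'uint8'); C2[:440,:440]=e; C2[:348,445:793]=s
cv2.imwrite('pics/c1.png',C[:395,:,::-1]); cv2.imwrite('pics/c2.png',C2[:,:,::-1])
E
```

```text
top red 117 [418.5 222. ] zmax 0.106 top n 99 [ 0.5293 -0.2655  0.1015] mid [ 0.532  -0.2692  0.0881]
   rect [ 528.7 -265.7] [19.3 18.8] 83.6 cent [ 529.1 -265.6]
top blue 99 [458.9 218.3] zmax 0.106 top n 91 [ 0.5278 -0.3512  0.1017] mid [ 0.5293 -0.3539  0.0947]
   rect [ 528.  -350.5] [19.  20.8] 12.6 cent [ 527.8 -351. ]
top yellow 106 [378.2 242.6] zmax 0.107 top n 97 [ 0.4968 -0.1772  0.1011] mid [ 0.4976 -0.1784  0.0956]
   rect [ 497.2 -177.6] [19.7 19.5] 7.6 cent [ 496.9 -177.3]
top yellow 113 [410.6 298.3] zmax 0.102 top n 104 [ 0.3784 -0.2285  0.0988] mid [ 0.3787 -0.229   0.0961]
   rect [ 379.1 -228. ] [20.2 18.3] 23.8 cent [ 378.6 -227.8]
low 5142 [525.5 202.9] [185.  194.5] 75.2 0.08931697114051021
hood 1886 [469.1 219.7] [128.7  58.8] 76.0 0.14117324582184343
washer 700 ((560.9002075195312, 196.74668884277344), (60.52412796020508, 61.858978271484375), 142.9803466796875)
nut zmax 0.12149115070762186 [0.1198 0.1198 0.1205 0.1207 0.1211 0.1213 0.1215    nan]
scene red 148 [275.8 148.9] zmax 0.105 top n 66 [ 0.5341 -0.2633  0.1006] mid [ 0.5357 -0.262   0.0875]
scene blue 38 [251.6 129.3] zmax 0.104 top n 38 [ 0.5309 -0.3484  0.1016] mid [ 0.5309 -0.3484  0.1016]
scene yellow 119 [329.  129.5] zmax 0.101 top n 42 [ 0.3824 -0.2262  0.098 ] mid [ 0.3853 -0.2247  0.083 ]
scene yellow 157 [313.4 158.5] zmax 0.105 top n 67 [ 0.5017 -0.1742  0.0999] mid [ 0.5032 -0.1728  0.0862]
```

View pics/c1.png

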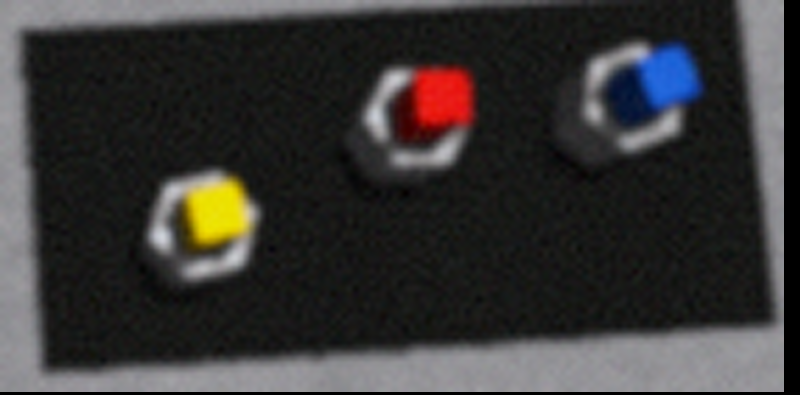

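View pics/c2.png

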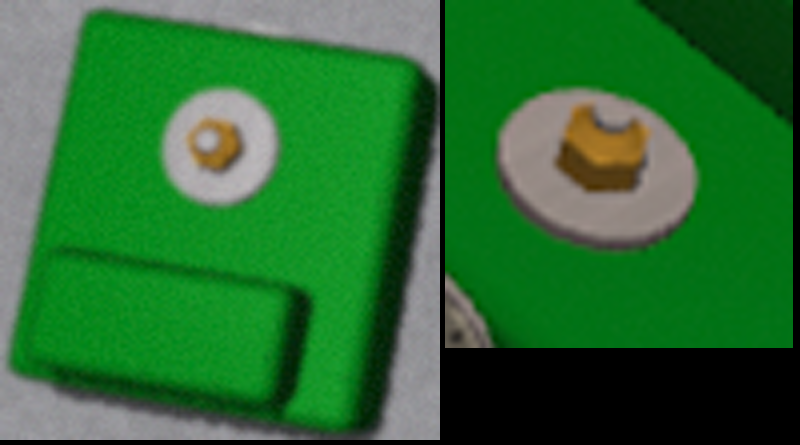

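Top crop: three steel-tubed keys on the mat; yellow (378,242) is the real one. Nut with a short bolt end (about 24 mm above the washer), so 24 mm across flats. Scale yaw ≈ -14.2°, seat ≈ (561,197). I'll start with yellow.

```bash
cat >> h.py <<'E'
from scipy.spatial.transform import Rotation as Ro
def to(x,y,z,yaw):
    s=env.sense(); R=Ro.from_euler('xyz',s['orientation'],degrees=True).as_matrix(); p=np.array(s['tcp_pos'])*1000
    print('tool shift',(R.T@(np.array([x,y,z])-p)).round(1),'roll',round(float(np.radians(s['orientation'][2]-yaw)),3),'| t',round(s['t'],2),'pos',p.round(1),'ori',np.round(s['orientation'],2),'F',np.round(s['wrist_force'],1),'gap',round(s['finger_gap'],4),'q7',round(s['q'][6]),'jv',abs(s['joint_vel']).max().round(1))
E
python3 -c "
from h import *
to(497,-177.4,200,98)"
```

```text
tool shift [-526.  -581.9   56.4] roll 1.007 | t 0.2 pos [257.  569.4 255.8] ori [-1.7995e+02  1.0000e-02  1.5571e+02] F [-1.1  0.2  0.4] gap 0.0856 q7 -4 jv 0.2
```

>>> move_arm:
  targets:
    - [[-526,-582,20],1.007]
    - [[-526,-582,20],1.007]
    - [[-526,-582,20],1.007]
    - [[-526,-582,20],1.007]
    - [[-526,-582,20],1.007]
    - [[-526,-582,20],1.007]
    - [[-526,-582,20],1.007]
    - [[-526,-582,20],1.007]
    - [[-526,-582,20],1.007]
    - [[-526,-582,20],1.007]
    - [[-526,-582,20],1.007]
    - [[-526,-582,56],1.007]
    - [[-526,-582,56],1.007]
    - [[-526,-582,56],1.007]
    - [[-526,-582,56],1.007]
    - [[-526,-582,56],1.007]
    - [[-526,-582,56],1.007]
    - [[-526,-582,56],1.007]
    - [[-526,-582,56],1.007]
    - [[-526,-582,56],1.007]
  gripper: 0

```text
t: 2.2
tcp_pos: [0.4971, -0.1759, 0.2006]
orientation: [-180.0, 0.0, 98.1]
wrist_force: [0.4, -0.2, -0.2]
finger_gap: 0.0426
```

Run:
```python
from h import *
to(497,-177.4,89,98)
p,d,c=cam('scene'); p2,d2,c2=cam('top')
a=cv2.resize(p[90:230,220:380],None,fx=2.5,fy=2.5); b=cv2.resize(p2[170:310,300:460],None,fx=2.5,fy=2.5)
cv2.imwrite('pics/m1.png',np.hstack([a,b])[:,:,::-1])
```

```text
tool shift [ -1.4  -0.2 111.6] roll 0.002 | t 2.2 pos [ 497.1 -175.9  200.6] ori [-179.99    0.     98.14] F [ 0.4 -0.2 -0.2] gap 0.0426 q7 38 jv 0.2
```

View pics/m1.png

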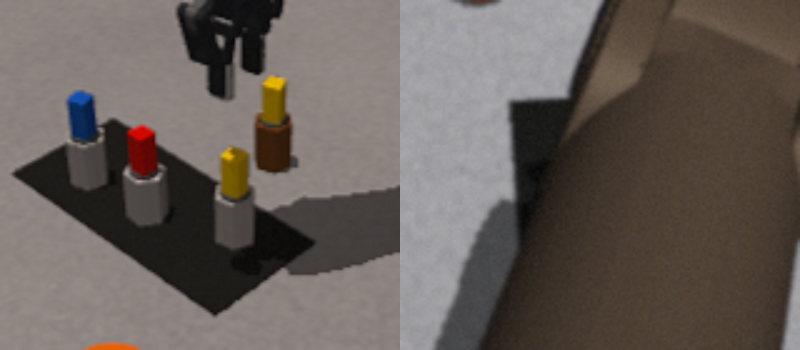

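The scene view shows the gripper above the yellow key with nothing in the way; the arm blocks the top view. Descending.

>>> move_arm:
  targets:
    - [[-1.4,0,40],0]
    - [[-1.4,0,75],0]
    - [[-1.4,0,100],0]
    - [[-1.4,0,112],0]
    - [[-1.4,0,112],0]
    - [[-1.4,0,112],0]

```text
t: 2.9
tcp_pos: [0.4979, -0.1777, 0.0896]
orientation: [179.9, 0.0, 98.1]
wrist_force: [-0.3, 0.5, 0.8]
finger_gap: 0.0428
```

>>> move_arm:
  targets:
    - [[0,0,0],0]
    - [[0,0,0],0]
    - [[0,0,0],0]
    - [[0,0,0],0]
    - [[0,0,0],0]
  gripper: -1

```text
t: 3.4
tcp_pos: [0.4989, -0.178, 0.0911]
orientation: [179.8, 0.1, 98.1]
wrist_force: [-0.8, 0.9, 7.2]
finger_gap: 0.0193
```

Run:
```python
from h import *
to(497,-177.4,89,188)
p,d,c=cam('scene'); P=cloud(c,d)
m=masks(p)['yellow']; m[:145]=0;m[200:]=0;m[:,:290]=0;m[:,340:]=0
print(np.nanmean(P[m],0),m.sum())
```

```text
tool shift [ 0.8 -1.9  2.1] roll -1.568 | t 3.4 pos [ 498.9 -178.    91.1] ori [1.7979e+02 8.0000e-02 9.8150e+01] F [-0.8  0.9  7.2] gap 0.0193 q7 44 jv 0.1
[ 0.49583547 -0.1691109   0.08483229] 56
```

>>> move_arm:
  targets:
    - [[0,0,-40],0]
    - [[0,0,-80],0]
    - [[0,0,-120],0]
    - [[0,0,-149],0]
    - [[0,0,-149],0]
    - [[0,0,-149],0]

```text
t: 4.05
tcp_pos: [0.4985, -0.1776, 0.2407]
orientation: [179.7, 0.1, 98.2]
wrist_force: [0.4, -0.7, -2.9]
finger_gap: 0.0191
```

Run:
```python
from h import *
to(561,197,240,75.8)
```

```text
tool shift [361.9 115.1   0.9] roll 0.39 | t 4.05 pos [ 498.5 -177.6  240.7] ori [1.7968e+02 7.0000e-02 9.8170e+01] F [ 0.4 -0.7 -2.9] gap 0.0191 q7 36 jv 1.8
```

>>> move_arm:
  targets:
    - [[40,13,0],0.08]
    - [[90,29,0],0.2]
    - [[140,44,0],0.3]
    - [[190,60,0],0.39]
    - [[240,76,0],0.39]
    - [[290,92,0],0.39]
    - [[330,105,0],0.39]
    - [[362,115,0],0.39]
    - [[362,115,0],0.39]
    - [[362,115,0],0.39]
    - [[362,115,0],0.39]

```text
t: 5.15
tcp_pos: [0.5603, 0.1955, 0.2399]
orientation: [179.8, 0.1, 75.7]
wrist_force: [0.4, 0.2, -2.8]
finger_gap: 0.019
```

Run:
```python
from h import *
to(561,197,200,75.8)
p,d,c=cam('scene'); p2,d2,c2=cam('top')
a=cv2.resize(p[160:300,380:520],None,fx=2.85,fy=2.85); b=cv2.resize(p2[160:300,120:260],None,fx=2.85,fy=2.85)
cv2.imwrite('pics/m2.png',np.hstack([a,b])[:,:,::-1])
print(proj(c,[[.561,.197,.096],[.561,.197,.15],[.561,.197,.196]]).round(1))
```

```text
tool shift [ 1.7  0.1 39.9] roll -0.001 | t 5.15 pos [560.3 195.5 239.9] ori [1.7975e+02 5.0000e-02 7.5730e+01] F [ 0.4  0.2 -2.8] gap 0.019 q7 -23 jv 0.8
[[445.3 251.8]
 [451.7 231.5]
 [457.7 212.6]]
```

View pics/m2.png

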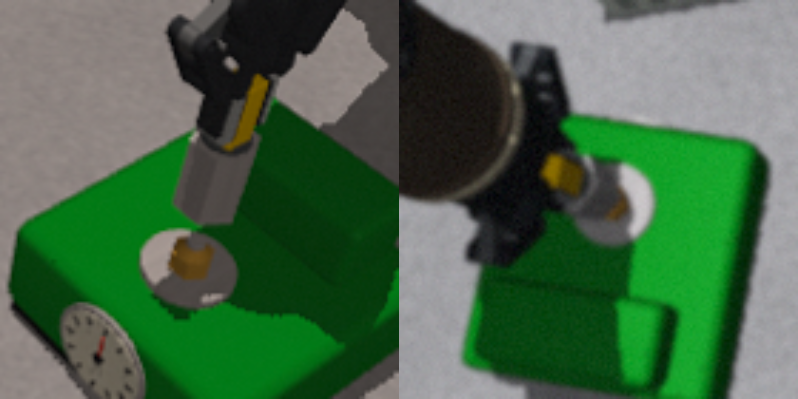

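>>> move_arm:
  targets:
    - [[1.5,0,15],0]
    - [[1.5,0,30],0]
    - [[1.5,0,36],0]
    - [[1.5,0,41],0]
    - [[1.5,0,45],0]
    - [[1.5,0,45],0]
    - [[1.5,0,45],0]

```text
t: 5.95
tcp_pos: [0.5624, 0.1972, 0.1989]
orientation: [179.6, -0.2, 75.7]
wrist_force: [-6.1, 0.6, 24.3]
finger_gap: 0.019
```

Run:
```python
from h import *
to(561,197,184,75.8)
```

```text
tool shift [-0.6 -1.4 14.9] roll -0.002 | t 5.95 pos [562.4 197.2 198.9] ori [179.6   -0.24  75.67] F [-6.1  0.6 24.3] gap 0.019 q7 -21 jv 0.2
```

>>> move_arm:
  targets:
    - [[0,-0.7,3],0]
    - [[-0.5,-1.5,4],0]
    - [[-0.5,-2.5,4],0]
    - [[-0.5,-2.5,4],0]

```text
t: 6.35
tcp_pos: [0.5618, 0.1971, 0.1989]
orientation: [179.4, -0.5, 75.6]
wrist_force: [-4.9, -1.6, 26.4]
finger_gap: 0.0193
```

Run:
```python
from h import *
to(561,197,184,75.8)
p,d,c=cam('scene'); P=cloud(c,d)
hs=cv2.cvtColor(p,cv2.COLOR_RGB2HSV)
cv2.imwrite('pics/m3.png',cv2.resize(p[180:290,400:500],None,fx=5,fy=5,interpolation=2)[:,:,::-1])
np.save('s3.npy',p)
```

```text
tool shift [-0.4 -1.  14.9] roll -0.003 | t 6.35 pos [561.8 197.1 198.9] ori [179.38  -0.48  75.63] F [-4.9 -1.6 26.4] gap 0.0193 q7 -21 jv 0.1
```

View pics/m3.png

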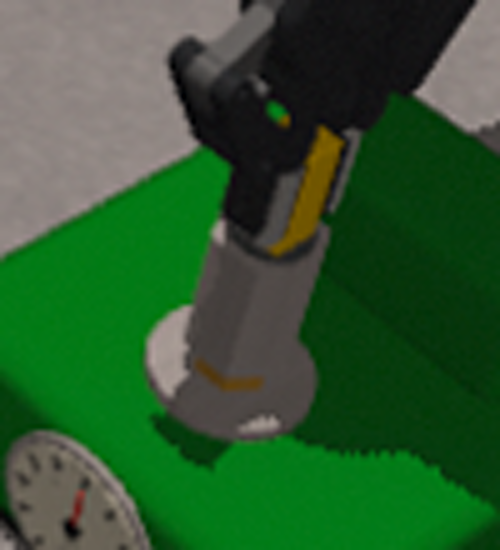

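```bash
cat > w.py <<'E'
from h import *
c=env.camera_info('scene')
def washer():
    p=cv2.imread('pics/scene0.png')[:,:,::-1].copy(); hs=cv2.cvtColor(p,cv2.COLOR_RGB2HSV)
    m=np.zeros((400,640),'uint8'); m[236:272,425:468]=1
    m&=~((hs[...,1]>140)&(hs[...,0]>45)&(hs[...,0]<85)).astype('uint8')&1
    ct=max(cv2.findContours(m,0,1)[0],key=cv2.contourArea)[:,0]
    w=plane(c,ct,.096)[:,:2]*1000; return cv2.fitEllipse(w.astype('float32'))
def axis(p,z0,z1,cx,cy):
    # tube silhouette: per image row, run of grey (low saturation, not bright green) around the projected axis
    hs=cv2.cvtColor(p,cv2.COLOR_RGB2HSV); g=(hs[...,1]<90)
    for z in np.linspace(z0,z1,5):
        u,v=proj(c,[[cx,cy,z]])[0]; r=int(round(v)); k=int(round(u))
        a=k
        while g[r,a-1]: a-=1
        b=k
        while g[r,b+1]: b+=1
        f,e=proj(c,[[cx,cy,z-.01],[cx,cy,z+.01]]); ue=f[0]+(r-f[1])*(e[0]-f[0])/(e[1]-f[1])
        print('z',z.round(3),'row',r,'edges',a,b,'mid',(a+b)/2,'axis pred',ue.round(1))
E
python3 - <<'E'
from w import *
e=washer(); print(e); cx,cy=np.array(e[0])/1000
b=proj(c,[[cx,cy,.12],[cx+.01,cy,.12],[cx,cy+.01,.12]]); print('px per 10mm x,y',(b[1:]-b[0]).round(2))
axis(np.load('s3.npy'),.130,.155,cx,cy)
E
```

```text
((563.7684936523438, 199.10598754882812), (60.11573791503906, 64.5413818359375), 104.23289489746094)
px per 10mm x,y [[-2.78  3.26]
 [ 5.11  2.85]]
z 0.13 row 241 edges 436 460 mid 448.0 axis pred 449.5
z 0.136 row 238 edges 439 461 mid 450.0 axis pred 450.4
z 0.143 row 236 edges 440 462 mid 451.0 axis pred 451.1
z 0.149 row 234 edges 441 463 mid 452.0 axis pred 451.7
z 0.155 row 231 edges 441 454 mid 447.5 axis pred 452.7
```

>>> move_arm:
  targets:
    - [[0,0,1],0]
    - [[0,-1.5,1],0]
    - [[0,-3,1.5],0]
    - [[0,-4,1.5],0]
    - [[1.5,-3,1.5],0]
    - [[1.5,-1,1.5],0]
    - [[1.5,1,1.5],0]
    - [[0,2.5,1.5],0]
    - [[-1.5,1,1.5],0]
    - [[-2,-1,1.5],0]
    - [[-2,-3,1.5],0]
    - [[0,-2,1.5],0]
    - [[0,-2,1.5],0]

```text
t: 7.7
tcp_pos: [0.5612, 0.1972, 0.1991]
orientation: [179.2, -0.6, 75.6]
wrist_force: [-3.3, -1.0, 13.4]
finger_gap: 0.0197
```

Run:
```python
from w import *
to(561,197,184,75.8)
p,d,_=cam('scene')
e=washer(); cx,cy=np.array(e[0])/1000
axis(p,.130,.15,cx,cy)
p2,d2,c2=cam('top')
cv2.imwrite('pics/m4.png',np.hstack([cv2.resize(p[200:270,415:485],None,fx=5.7,fy=5.7,interpolation=2),cv2.resize(p2[190:260,160:230],None,fx=5.7,fy=5.7,interpolation=2)])[:,:,::-1])
```

```text
tool shift [-0.4 -0.3 15.1] roll -0.004 | t 7.7 pos [561.2 197.2 199.1] ori [179.24  -0.56  75.6 ] F [-3.3 -1.  13.4] gap 0.0197 q7 -21 jv 0.2
z 0.13 row 241 edges 436 460 mid 448.0 axis pred 449.5
z 0.135 row 239 edges 439 461 mid 450.0 axis pred 450.1
z 0.14 row 237 edges 440 462 mid 451.0 axis pred 450.8
z 0.145 row 235 edges 441 463 mid 452.0 axis pred 451.4
z 0.15 row 233 edges 441 463 mid 452.0 axis pred 452.0
```

View pics/m4.png

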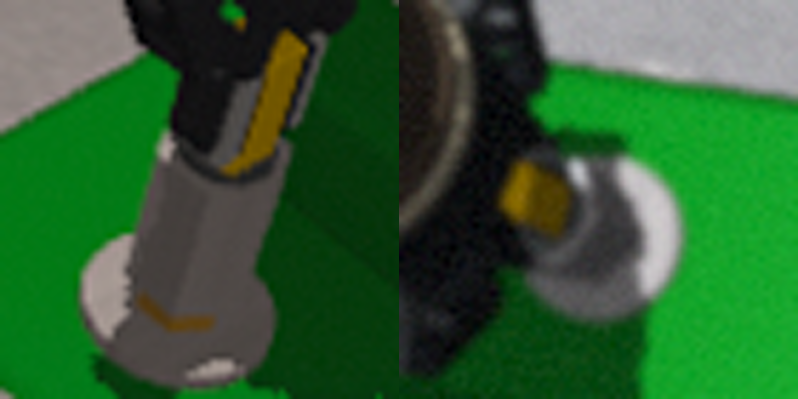

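Run:
```python
from w import *
p,d,_=cam('scene'); np.save('s4.npy',p)
cx,cy=.562,.198; a=np.radians(-14.2)
for h in (.104,.110):
  hexv=[[cx+20.8e-3*np.cos(a+np.pi/6+k*np.pi/3),cy+20.8e-3*np.sin(a+np.pi/6+k*np.pi/3),h] for k in range(6)]
  nut=[[cx+13.86e-3*np.cos(a+np.pi/6+k*np.pi/3),cy+13.86e-3*np.sin(a+np.pi/6+k*np.pi/3),.096] for k in range(6)]
  print(h,((proj(c,hexv)-[415,200])*5.7).round(0).tolist()); 
print('nut base',((proj(c,nut)-[415,200])*5.7).round(0).tolist())
P=cloud(c,d); u,v=proj(c,[[cx,cy,.14]])[0]
# depth: lowest tube heights along columns
for col in (442,444,446,448,450): 
    print(col,[(r,*(P[r,col]*1000).round(0)[[0,2]]) for r in range(250,260)])
```

```text
0.104 [[164.0, 329.0], [229.0, 325.0], [243.0, 278.0], [194.0, 237.0], [131.0, 241.0], [115.0, 286.0]]
0.11 [[168.0, 317.0], [234.0, 312.0], [248.0, 266.0], [198.0, 225.0], [134.0, 229.0], [118.0, 274.0]]
nut base [[164.0, 330.0], [207.0, 327.0], [216.0, 296.0], [184.0, 269.0], [142.0, 271.0], [131.0, 301.0]]
442 [(250, np.float64(580.0), np.float64(117.0)), (251, np.float64(578.0), np.float64(113.0)), (252, np.float64(579.0), np.float64(112.0)), (253, np.float64(572.0), np.float64(102.0)), (254, np.float64(573.0), np.float64(100.0)), (255, np.float64(573.0), np.float64(97.0)), (256, np.float64(574.0), np.float64(96.0)), (257, np.float64(576.0), np.float64(96.0)), (258, np.float64(578.0), np.float64(96.0)), (259, np.float64(579.0), np.float64(95.0))]
444 [(250, np.float64(580.0), np.float64(120.0)), (251, np.float64(578.0), np.float64(116.0)), (252, np.float64(579.0), np.float64(115.0)), (253, np.float64(580.0), np.float64(113.0)), (254, np.float64(574.0), np.float64(104.0)), (255, np.float64(575.0), np.float64(102.0)), (256, np.float64(575.0), np.float64(100.0)), (257, np.float64(57
[... 767 characters left out ...]
576.0), np.float64(111.0)), (255, np.float64(570.0), np.float64(103.0)), (256, np.float64(568.0), np.float64(97.0)), (257, np.float64(570.0), np.float64(97.0)), (258, np.float64(571.0), np.float64(96.0)), (259, np.float64(572.0), np.float64(96.0))]
450 [(250, np.float64(576.0), np.float64(124.0)), (251, np.float64(576.0), np.float64(121.0)), (252, np.float64(575.0), np.float64(117.0)), (253, np.float64(574.0), np.float64(115.0)), (254, np.float64(573.0), np.float64(111.0)), (255, np.float64(568.0), np.float64(102.0)), (256, np.float64(568.0), np.float64(100.0)), (257, np.float64(567.0), np.float64(97.0)), (258, np.float64(568.0), np.float64(96.0)), (259, np.float64(572.0), np.float64(97.0))]
```

Depth puts the yellow mouth at about 111 mm, flat on the nut top, centred and aligned, and a ±3 mm search gave no drop. So yellow does not fit; I'm putting it back.

>>> move_arm:
  targets:
    - [[0,0,-20],0]
    - [[0,0,-42],0]
    - [[0,0,-42],0]
    - [[-40,0,-42],0]

```text
t: 8.25
tcp_pos: [0.5512, 0.1638, 0.2401]
orientation: [179.2, -0.7, 76.1]
wrist_force: [0.1, 0.5, -3.7]
finger_gap: 0.0195
```

Run:
```python
from h import *
to(498,-178,240,98)
```

```text
tool shift [-344.5   30.7   -3.8] roll -0.383 | t 8.25 pos [551.2 163.8 240.1] ori [179.18  -0.72  76.06] F [ 0.1  0.5 -3.7] gap 0.0195 q7 -20 jv 35.1
```

>>> move_arm:
  targets:
    - [[-50,4,0],-0.1]
    - [[-100,9,-1],-0.25]
    - [[-150,13,-1],-0.383]
    - [[-200,18,-2],-0.383]
    - [[-250,22,-3],-0.383]
    - [[-300,27,-4],-0.383]
    - [[-330,30,-4],-0.383]
    - [[-344,31,-4],-0.383]
    - [[-344,31,-4],-0.383]
    - [[-344,31,-4],-0.383]

```text
t: 9.25
tcp_pos: [0.4982, -0.1769, 0.2394]
orientation: [179.0, -0.4, 98.0]
wrist_force: [-1.1, 0.6, -2.6]
finger_gap: 0.0196
```

Run:
```python
from h import *
to(498,-178,93,98)
```

```text
tool shift [ -2.1  -2.9 146.4] roll -0.0 | t 9.25 pos [ 498.2 -176.9  239.4] ori [179.01  -0.4   97.99] F [-1.1  0.6 -2.6] gap 0.0196 q7 37 jv 1.3
```

>>> move_arm:
  targets:
    - [[-1,-1,45],0]
    - [[-1,-2,90],0]
    - [[-2,-3,125],0]
    - [[-2,-3,140],0]
    - [[-2,-3,146],0]
    - [[-2,-3,148],0]
    - [[-2,-3,148.5],0]
    - [[-2,-3,148.5],0]

```text
t: 10.05
tcp_pos: [0.4988, -0.1773, 0.0915]
orientation: [178.9, -0.4, 98.1]
wrist_force: [0.1, -0.2, -1.5]
finger_gap: 0.0193
```

>>> move_arm:
  targets:
    - [[0,0,0],0]
    - [[0,0,0],0]
    - [[0,0,0],0]
    - [[0,0,0],0]
    - [[0,0,-40],0]
    - [[0,0,-85],0]
    - [[0,0,-110],0]
    - [[0,0,-110],0]
  gripper: 0

```text
t: 10.85
tcp_pos: [0.4987, -0.1793, 0.205]
orientation: [178.6, -0.3, 98.0]
wrist_force: [0.2, -0.8, -0.7]
finger_gap: 0.0433
```

Run:
```python
from h import *
p,d,c=cam('scene'); P=cloud(c,d); M=masks(p)
for k,x0,x1 in (('blue',240,262),('red',264,290),('yellow',295,325)):
    m=M[k].copy(); m[:,:x0]=0;m[:,x1:]=0;m[:100]=0;m[200:]=0
    q=P[m]; print(k,m.sum(),'zmax',np.nanmax(q[:,2]).round(3),[ (b,q[abs(q[:,2]-b)<.008][:,:2].mean(0).round(4).tolist()) for b in (.07,.085)])
to(528.9,-265.7,200,90)
cv2.imwrite('pics/m5.png',cv2.resize(p[100:240,220:380],None,fx=4,fy=4)[:,:,::-1])
```

```text
blue 39 zmax 0.105 [(0.07, [nan, nan]), (0.085, [nan, nan])]
red 182 zmax 0.105 [(0.07, [0.5364, -0.2598]), (0.085, [0.536, -0.26])]
yellow 155 zmax 0.105 [(0.07, [0.5051, -0.1707]), (0.085, [0.5056, -0.1704])]
tool shift [-90.6  18.5   2.9] roll 0.141 | t 10.9 pos [ 497.9 -178.6  203. ] ori [178.72  -0.33  98.07] F [-0.2  0.5  0.2] gap 0.0429 q7 39 jv 2.4<stdin>:5: RuntimeWarning: Mean of empty slice.
  ret = um.true_divide(
```

View pics/m5.png

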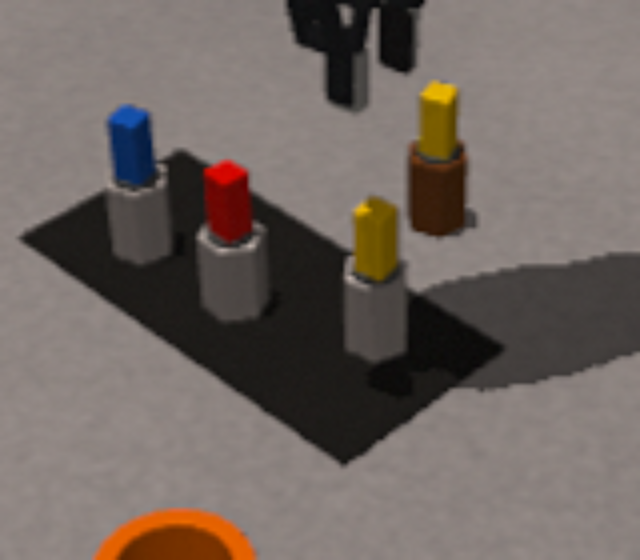

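Yellow stands upright back on the mat at (313,160). Red next; refining its yaw from the saved and current views.

Run:
```python
from h import *
p=cv2.imread('pics/top0.png')[:,:,::-1].copy(); c=env.camera_info('top')
for k,(u,v) in dict(red=(417,224),blue=(457,219),yellow=(377,243)).items():
    b=cv2.resize(p[v-16:v+16,u-16:u+16],None,fx=8,fy=8,interpolation=2)
    lab=b.astype(float); ch=dict(red=0,blue=2,yellow=0)[k]
    m=(lab[...,ch]>150)&(masks(b)[k]); 
    ct=max(cv2.findContours(m.astype('uint8'),0,1)[0],key=cv2.contourArea)[:,0]
    uv=(ct+.5)/8-.5+[u-16,v-16]; w=plane(c,uv,.103)[:,:2]*1000; r=cv2.minAreaRect(w.astype('float32')); 
    # hex: bright steel rim at top z=.057
    q=cv2.cvtColor(b,cv2.COLOR_RGB2GRAY); s=(q>90)|m
    print(k,np.round(r[0],1),np.round(r[1],1),round(r[2],1))
for n in range(1):
    p,d,c=cam('scene'); P=cloud(c,d); M=masks(p)
    for k,x0,x1 in (('red',264,290),('yellow',295,325)):
        m=M[k].copy(); m[:,:x0]=0;m[:,x1:]=0;m[:100]=0;m[200:]=0; q=P[m]; q=q[(q[:,2]>.06)&(q[:,2]<.098)][:,:2]*1000
        best=[]
        for th in range(-45,45,3):
            t=np.radians(th); e1=q@[np.cos(t),np.sin(t)]; e2=q@[-np.sin(t),np.cos(t)]
            x1_,y1_=np.percentile(e1,88),np.percentile(e2,88); best.append((np.mean(np.minimum(abs(e1-x1_),abs(e2-y1_))),th,(x1_-10)*np.array([np.cos(t),np.sin(t)])+(y1_-10)*np.array([-np.sin(t),np.cos(t)])))
        best.sort(key=lambda a:a[0]); print(k,[(round(a[0],2),a[1],a[2].round(1)) for a in best[:4]])
```

```text
red [ 529.9 -266.1] [20.4 20.2] 85.3
blue [ 528.2 -351.2] [19.9 19.3] 11.7
yellow [ 497.2 -178.1] [20.9 21.2] 7.7
red [(np.float64(0.97), -3, array([ 531.2, -265.5])), (np.float64(0.99), -6, array([ 531.1, -265.4])), (np.float64(1.05), 0, array([ 531.4, -265.6])), (np.float64(1.06), -9, array([ 531.1, -265.3]))]
yellow [(np.float64(0.94), 3, array([ 500.5, -176.5])), (np.float64(0.96), 6, array([ 500.7, -176.6])), (np.float64(0.97), 0, array([ 500.3, -176.5])), (np.float64(1.0), 9, array([ 500.8, -176.7]))]
```

>>> move_arm:
  targets:
    - [[-45,9,2],0.1]
    - [[-91,19,2.5],0.22]
    - [[-91,19,3],0.228]
    - [[-91,19,3],0.228]
    - [[-91,19,3],0.228]

```text
t: 11.45
tcp_pos: [0.5281, -0.2645, 0.1972]
orientation: [179.1, -0.7, 85.1]
wrist_force: [0.5, -0.0, 1.1]
finger_gap: 0.0427
```

Run:
```python
from h import *
to(529.5,-266,89,85)
```

```text
tool shift [-2.700e+00 -1.000e-01  1.082e+02] roll 0.002 | t 11.45 pos [ 528.1 -264.5  197.2] ori [179.11  -0.7   85.09] F [ 0.5 -0.   1.1] gap 0.0427 q7 38 jv 1.0
```

>>> move_arm:
  targets:
    - [[-1,0,40],0]
    - [[-2,0,75],0]
    - [[-2.7,0,98],0]
    - [[-2.7,0,107],0]
    - [[-2.7,0,107],0]
    - [[-2.7,0,107],0]

```text
t: 12.05
tcp_pos: [0.5301, -0.2658, 0.0912]
orientation: [179.0, -0.7, 85.1]
wrist_force: [-0.3, -0.8, -0.5]
finger_gap: 0.043
```

>>> move_arm:
  targets:
    - [[0,0,0],0]
    - [[0,0,0],0]
    - [[0,0,0],0]
    - [[0,0,0],0]
    - [[0,0,0],0]
  gripper: -1

```text
t: 12.55
tcp_pos: [0.5306, -0.2661, 0.0928]
orientation: [178.9, -0.7, 85.1]
wrist_force: [-3.0, 1.0, 8.9]
finger_gap: 0.0192
```

>>> move_arm:
  targets:
    - [[0,0,-40],0]
    - [[0,0,-80],0]
    - [[0,0,-120],0]
    - [[0,0,-149],0]
    - [[0,0,-149],0]
    - [[0,0,-149],0]

```text
t: 13.15
tcp_pos: [0.5276, -0.2673, 0.242]
orientation: [178.9, -0.7, 85.2]
wrist_force: [-0.0, -0.5, -4.3]
finger_gap: 0.0192
```

Run:
```python
from h import *
to(561,197,240,75.8)
```

```text
tool shift [465.4  -6.1   7.7] roll 0.163 | t 13.15 pos [ 527.6 -267.3  242. ] ori [178.88  -0.72  85.16] F [-0.  -0.5 -4.3] gap 0.0192 q7 36 jv 1.9
```

>>> move_arm:
  targets:
    - [[45,-1,1],0.05]
    - [[95,-1,2],0.1]
    - [[145,-2,2],0.163]
    - [[195,-3,3],0.163]
    - [[245,-3,4],0.163]
    - [[295,-4,5],0.163]
    - [[345,-5,6],0.163]
    - [[395,-5,7],0.163]
    - [[435,-6,7],0.163]
    - [[465,-6,7.5],0.163]
    - [[465,-6,7.5],0.163]
    - [[465,-6,7.5],0.163]
    - [[465,-6,7.5],0.163]

```text
t: 14.45
tcp_pos: [0.5605, 0.1951, 0.2391]
orientation: [179.1, -0.8, 75.7]
wrist_force: [-0.5, 0.1, -4.4]
finger_gap: 0.0189
```

```bash
cat >> w.py <<'E'
def mouth(P,zlo=.1,zhi=.3,cx=.561,cy=.197):
    # tube points below the grip, near the axis: front vertex and lowest heights
    s=(np.hypot(P[...,0]-cx,P[...,1]-cy)<.03)&(P[...,2]>zlo)&(P[...,2]<zhi); q=P[s]*1000
    return q
E
python3 - <<'E'
from w import *
to(561,197,200,75.8)
p,d,_=cam('scene'); P=cloud(c,d); np.save('s5.npy',p)
for col in (444,446,448,450,452,454):
    print(col,[(r,*(P[r,col]*1000).round(0).astype(int)) for r in range(222,258,3)])
axis(p,.16,.19,.561,.197)
E
```

```text
tool shift [ 1.4 -0.6 39.1] roll -0.001 | t 14.45 pos [560.5 195.1 239.1] ori [179.09  -0.78  75.73] F [-0.5  0.1 -4.4] gap 0.0189 q7 -20 jv 0.6
444 [(222, np.int64(576), np.int64(184), np.int64(176)), (225, np.int64(576), np.int64(186), np.int64(170)), (228, np.int64(577), np.int64(188), np.int64(165)), (231, np.int64(575), np.int64(188), np.int64(157)), (234, np.int64(577), np.int64(190), np.int64(152)), (237, np.int64(524), np.int64(175), np.int64(89)), (240, np.int64(538), np.int64(181), np.int64(97)), (243, np.int64(559), np.int64(189), np.int64(112)), (246, np.int64(566), np.int64(193), np.int64(113)), (249, np.int64(570), np.int64(196), np.int64(111)), (252, np.int64(574), np.int64(199), np.int64(108)), (255, np.int64(574), np.int64(200), np.int64(101))]
446 [(222, np.int64(576), np.int64(187), np.int64(179)), (225, np.int64(576), np.int64(189), np.int64(173)), (228, np.int64(576), np.int64(190), np.int64(166)), (231, np.int64(578), np.int64(193), np.int64(162)), (234, np.int64(579), np.int64(194), np.int64(156)), (237, np.int64(579), np.int64(196), np.int64(151)), (240, np.in
[... 2385 characters left out ...]
t64(171)), (234, np.int64(575), np.int64(206), np.int64(162)), (237, np.int64(575), np.int64(207), np.int64(155)), (240, np.int64(519), np.int64(194), np.int64(90)), (243, np.int64(532), np.int64(199), np.int64(96)), (246, np.int64(550), np.int64(206), np.int64(109)), (249, np.int64(557), np.int64(209), np.int64(110)), (252, np.int64(550), np.int64(209), np.int64(95)), (255, np.int64(558), np.int64(213), np.int64(97))]
z 0.16 row 228 edges 441 463 mid 452.0 axis pred 452.8
z 0.168 row 225 edges 442 465 mid 453.5 axis pred 453.8
z 0.175 row 221 edges 443 466 mid 454.5 axis pred 455.0
z 0.182 row 218 edges 444 467 mid 455.5 axis pred 456.0
z 0.19 row 215 edges 445 468 mid 456.5 axis pred 456.9
```

>>> move_arm:
  targets:
    - [[1.4,-0.5,15],0]
    - [[1.4,-0.5,27],0]
    - [[1.4,-0.5,33],0]
    - [[1.4,-0.5,37],0]
    - [[1.4,-0.5,41],0]
    - [[1.4,-0.5,43],0]
    - [[1.4,-0.5,43],0]
    - [[1.4,-0.5,43],0]

```text
t: 15.3
tcp_pos: [0.5618, 0.1966, 0.1992]
orientation: [179.0, -0.9, 75.7]
wrist_force: [-9.7, -3.2, 21.5]
finger_gap: 0.0193
```

Run:
```python
from w import *
to(561,197,186,75.8)
p,d,_=cam('scene'); P=cloud(c,d)
for col in (444,446,448,450):
    print(col,[(r,*(P[r,col]*1000).round(0).astype(int).tolist()) for r in range(246,258)])
```

```text
tool shift [-0.  -1.1 13.2] roll -0.002 | t 15.3 pos [561.8 196.6 199.2] ori [179.04  -0.95  75.67] F [-9.7 -3.2 21.5] gap 0.0193 q7 -18 jv 0.1
444 [(246, 578, 197, 126), (247, 580, 198, 127), (248, 580, 199, 125), (249, 579, 199, 121), (250, 580, 200, 120), (251, 581, 200, 119), (252, 580, 200, 115), (253, 581, 201, 114), (254, 582, 202, 113), (255, 581, 202, 110), (256, 574, 201, 99), (257, 576, 202, 99)]
446 [(246, 579, 200, 131), (247, 581, 201, 130), (248, 581, 202, 128), (249, 581, 203, 126), (250, 579, 202, 121), (251, 581, 204, 122), (252, 581, 204, 119), (253, 579, 204, 114), (254, 579, 205, 112), (255, 580, 205, 111), (256, 571, 203, 99), (257, 572, 204, 97)]
448 [(246, 581, 204, 135), (247, 581, 205, 132), (248, 581, 205, 131), (249, 579, 205, 126), (250, 579, 206, 124), (251, 577, 206, 119), (252, 577, 206, 117), (253, 578, 207, 115), (254, 578, 208, 114), (255, 576, 208, 109), (256, 571, 207, 101), (257, 569, 207, 97)]
450 [(246, 577, 206, 133), (247, 576, 207, 130), (248, 578, 208, 130), (249, 577, 208, 126), (250, 574, 208, 121), (251, 576, 209, 121), (252, 575, 209, 118), (253, 575, 210, 115), (254, 573, 209, 110), (255, 567, 209, 102), (256, 567, 209, 99), (257, 564, 209, 94)]
```

>>> move_arm:
  targets:
    - [[-0.3,-0.8,1],0]
    - [[-0.5,-1.8,2],0]
    - [[-0.5,-2.5,3],0]
    - [[-0.5,-3.2,3],0]
    - [[-0.5,-3.2,4],0]
    - [[-0.5,-3.2,4],0]

```text
t: 15.95
tcp_pos: [0.5606, 0.1975, 0.1974]
orientation: [178.8, -1.1, 75.7]
wrist_force: [-1.7, 0.1, 14.5]
finger_gap: 0.0193
```

Run:
```python
from w import *
to(561,197,186,75.8)
```

```text
tool shift [-0.6  0.3 11.4] roll -0.002 | t 15.95 pos [560.6 197.5 197.4] ori [178.83  -1.14  75.67] F [-1.7  0.1 14.5] gap 0.0193 q7 -19 jv 0.1
```

>>> move_arm:
  targets:
    - [[0,-0.3,3],0]
    - [[0,-0.6,5],0]
    - [[0,-0.6,7],0]
    - [[0,-0.6,7],0]

```text
t: 16.35
tcp_pos: [0.5621, 0.1988, 0.1963]
orientation: [178.7, -1.5, 75.7]
wrist_force: [-16.2, -1.1, 53.0]
finger_gap: 0.0196
```

Run:
```python
from w import *
to(561,197,186,75.8)
p,d,_=cam('scene'); P=cloud(c,d); np.save('s6.npy',p)
for col in (444,446,448,450):
    print(col,[(r,*(P[r,col]*1000).round(0).astype(int).tolist()) for r in range(250,260)])
```

```text
tool shift [-2.3 -0.9 10.2] roll -0.002 | t 16.35 pos [562.1 198.8 196.3] ori [178.66  -1.54  75.69] F [-16.2  -1.1  53. ] gap 0.0196 q7 -18 jv 0.2
444 [(250, 580, 199, 119), (251, 580, 200, 117), (252, 581, 201, 116), (253, 580, 201, 113), (254, 581, 202, 111), (255, 580, 202, 108), (256, 572, 200, 97), (257, 574, 201, 97), (258, 576, 202, 96), (259, 575, 203, 94)]
446 [(250, 581, 203, 124), (251, 580, 203, 120), (252, 582, 204, 120), (253, 581, 205, 116), (254, 580, 205, 113), (255, 580, 205, 111), (256, 579, 206, 107), (257, 571, 204, 96), (258, 573, 205, 96), (259, 574, 206, 95)]
448 [(250, 580, 206, 125), (251, 580, 207, 123), (252, 577, 206, 118), (253, 579, 207, 117), (254, 578, 208, 114), (255, 575, 207, 108), (256, 575, 208, 105), (257, 570, 207, 98), (258, 571, 208, 96), (259, 573, 209, 97)]
450 [(250, 576, 208, 123), (251, 575, 208, 120), (252, 576, 209, 119), (253, 576, 210, 116), (254, 576, 210, 114), (255, 576, 211, 112), (256, 575, 211, 108), (257, 568, 210, 99), (258, 568, 210, 95), (259, 569, 211, 95)]
```

>>> move_arm:
  targets:
    - [[-2,-1,-1],0]
    - [[-2,-1,1],0.05]
    - [[-2,-2.5,2],0.05]
    - [[-2,-2.5,2],-0.05]
    - [[-3.5,-1,3],-0.05]
    - [[-3.5,0.5,3],0]
    - [[-1,0.5,3],0.03]
    - [[-1,-2,3],0]
    - [[-2,-1,3],0]
    - [[-2,-1,3],0]

```text
t: 17.4
tcp_pos: [0.5613, 0.1983, 0.1963]
orientation: [178.6, -1.8, 75.7]
wrist_force: [-12.2, 0.4, 31.0]
finger_gap: 0.0195
```

Run:
```python
from w import *
to(561,197,186,75.8)
p,d,_=cam('scene'); P=cloud(c,d); np.save('s6.npy',p)
for col in (446,448,450):
    print(col,[(r,*(P[r,col]*1000).round(0).astype(int).tolist()) for r in range(252,259)])
axis(p,.12,.15,.561,.197)
cv2.imwrite('pics/m6.png',cv2.resize(p[190:280,405:495],None,fx=6,fy=6,interpolation=2)[:,:,::-1])
```

```text
tool shift [-1.7 -0.2 10.2] roll -0.002 | t 17.4 pos [561.3 198.3 196.3] ori [178.63  -1.79  75.71] F [-12.2   0.4  31. ] gap 0.0195 q7 -18 jv 0.2
446 [(252, 581, 204, 119), (253, 580, 204, 116), (254, 582, 205, 115), (255, 580, 205, 111), (256, 579, 206, 107), (257, 571, 204, 96), (258, 574, 205, 97)]
448 [(252, 577, 206, 117), (253, 578, 207, 116), (254, 577, 207, 112), (255, 578, 208, 111), (256, 576, 208, 107), (257, 571, 207, 99), (258, 569, 207, 94)]
450 [(252, 576, 209, 118), (253, 574, 209, 114), (254, 575, 210, 113), (255, 574, 210, 110), (256, 573, 211, 106), (257, 567, 209, 97), (258, 568, 210, 95)]
z 0.12 row 243 edges 433 460 mid 446.5 axis pred 448.1
z 0.128 row 240 edges 439 461 mid 450.0 axis pred 449.0
z 0.135 row 237 edges 440 462 mid 451.0 axis pred 450.0
z 0.142 row 234 edges 441 463 mid 452.0 axis pred 450.9
z 0.15 row 232 edges 442 452 mid 447.0 axis pred 451.5
```

View pics/m6.png

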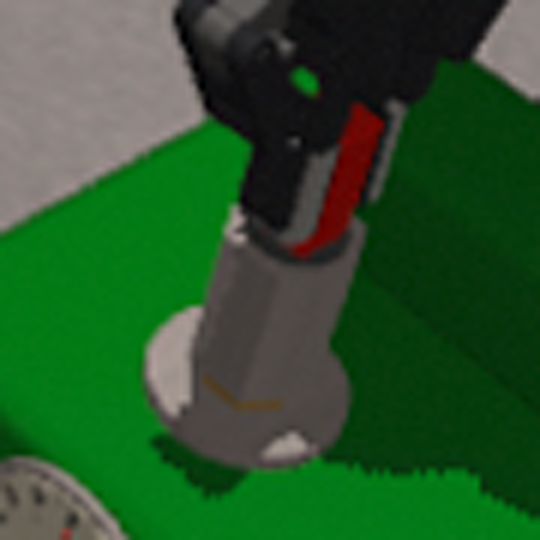

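Red engages the nut but stops hard at 196.3 mm TCP under both 31 N and 53 N, with its mouth about 10 mm above the washer. Wiggling makes no difference, so its bore is too shallow. Returning red.

>>> move_arm:
  targets:
    - [[-1.5,0,-10],0]
    - [[-1.5,0,-30],0]
    - [[-1.5,0,-48],0]
    - [[-1.5,0,-48],0]
    - [[-40,0,-48],0]

```text
t: 17.95
tcp_pos: [0.5506, 0.1639, 0.2424]
orientation: [178.6, -1.9, 76.2]
wrist_force: [0.8, -0.1, -5.1]
finger_gap: 0.0191
```

Run:
```python
from h import *
to(529,-267,240,85)
```

```text
tool shift [-423.4   82.3   -9.7] roll -0.154 | t 17.95 pos [550.6 163.9 242.4] ori [178.56  -1.92  76.17] F [ 0.8 -0.1 -5.1] gap 0.0191 q7 -17 jv 33.6
```

>>> move_arm:
  targets:
    - [[-48,9,-1],-0.05]
    - [[-96,18,-2],-0.1]
    - [[-144,28,-3],-0.154]
    - [[-192,37,-4],-0.154]
    - [[-240,46,-5],-0.154]
    - [[-288,56,-7],-0.154]
    - [[-336,65,-8],-0.154]
    - [[-380,74,-9],-0.154]
    - [[-410,80,-10],-0.154]
    - [[-423,82,-10],-0.154]
    - [[-423,82,-10],-0.154]
    - [[-423,82,-10],-0.154]

```text
t: 19.15
tcp_pos: [0.5288, -0.2653, 0.2393]
orientation: [178.4, -1.7, 85.0]
wrist_force: [-0.5, -0.1, -4.1]
finger_gap: 0.0193
```

Run:
```python
from h import *
to(529,-267,94,85)
```

```text
tool shift [ -6.   -3.9 145.2] roll 0.0 | t 19.15 pos [ 528.8 -265.3  239.3] ori [178.36  -1.74  85.02] F [-0.5 -0.1 -4.1] gap 0.0193 q7 38 jv 1.4
```

>>> move_arm:
  targets:
    - [[-2,-1,45],0]
    - [[-4,-2,90],0]
    - [[-5,-3,125],0]
    - [[-6,-4,138],0]
    - [[-6,-4,143],0]
    - [[-6,-4,145],0]
    - [[-6,-4,146.5],0]
    - [[-6,-4,146.5],0]

```text
t: 19.95
tcp_pos: [0.5298, -0.2672, 0.094]
orientation: [178.2, -1.7, 85.0]
wrist_force: [0.9, 0.4, -3.7]
finger_gap: 0.0197
```

Run:
```python
from h import *
to(529,-267,205,85)
```

```text
tool shift [   3.4    2.6 -111. ] roll 0.001 | t 19.95 pos [ 529.8 -267.2   94. ] ori [178.23  -1.71  85.04] F [ 0.9  0.4 -3.7] gap 0.0197 q7 46 jv 0.2
```

>>> move_arm:
  targets:
    - [[0,0,1],0]
    - [[0,0,2.5],0]
    - [[0,0,2.5],0]

```text
t: 20.25
tcp_pos: [0.5307, -0.2675, 0.0929]
orientation: [178.1, -1.7, 85.0]
wrist_force: [-0.8, 1.4, 7.6]
finger_gap: 0.0193
```

>>> move_arm:
  targets:
    - [[0,0,0],0]
    - [[0,0,0],0]
    - [[0,0,0],0]
    - [[0,0,0],0]
    - [[1,1,-40],0]
    - [[2,2,-80],0]
    - [[3,3,-112],0]
    - [[3,3,-112],0]
  gripper: 0

```text
t: 21.05
tcp_pos: [0.5317, -0.2694, 0.2093]
orientation: [177.7, -1.6, 85.0]
wrist_force: [-0.5, -0.8, -1.1]
finger_gap: 0.0427
```

Run:
```python
from h import *
p,d,c=cam('scene'); P=cloud(c,d); M=masks(p)
for k,x0,x1 in (('blue',240,264),('red',264,292),('yellow',295,325)):
    m=M[k].copy(); m[:,:x0]=0;m[:,x1:]=0;m[:100]=0;m[200:]=0
    q=P[m]; print(k,m.sum(),'zmax',np.nanmax(q[:,2]).round(3),np.argwhere(m).mean(0).round(1))
to(528.2,-351,200,102)
```

```text
blue 40 zmax 0.104 [129.5 251.5]
red 180 zmax 0.105 [149.6 275.2]
yellow 170 zmax 0.105 [159.2 313.5]
tool shift [-82.6   4.2   4.8] roll -0.296 | t 21.1 pos [ 531.  -268.5  207. ] ori [177.87  -1.65  85.05] F [0.2 1.7 0.1] gap 0.0427 q7 40 jv 2.8
```

Red and yellow stand in place with tops at 105 mm, so blue is next. The tool tilt creeps up with each call (about 2.7° now), so I'll use fewer calls.

Run:
```python
from h import *
to(528.2,-351,150,102)
to(528.2,-351,91,102)
```

```text
tool shift [-84.    2.3  54.7] roll -0.296 | t 21.1 pos [ 531.  -268.5  207. ] ori [177.87  -1.65  85.05] F [0.2 1.7 0.1] gap 0.0427 q7 40 jv 2.8
tool shift [-8.570e+01  1.000e-01  1.137e+02] roll -0.296 | t 21.1 pos [ 531.  -268.5  207. ] ori [177.87  -1.65  85.05] F [0.2 1.7 0.1] gap 0.0427 q7 40 jv 2.8
```

>>> move_arm:
  targets:
    - [[-42,3,2],-0.12]
    - [[-83,4,5],-0.24]
    - [[-83,4,5],-0.296]
    - [[-83,4,5],-0.296]
    - [[-84,3,40],-0.296]
    - [[-85,1,80],-0.296]
    - [[-85.5,0,105],-0.296]
    - [[-85.7,0,113],-0.296]
    - [[-85.7,0,113],-0.296]
    - [[-85.7,0,113],-0.296]

```text
t: 22.1
tcp_pos: [0.5288, -0.351, 0.0927]
orientation: [177.4, -0.9, 102.0]
wrist_force: [0.0, 0.0, 0.3]
finger_gap: 0.0427
```

>>> move_arm:
  targets:
    - [[0,0,0],0]
    - [[0,0,0],0]
    - [[0,0,0],0]
    - [[0,0,0],0]
  gripper: -1

```text
t: 22.5
tcp_pos: [0.5288, -0.3519, 0.0948]
orientation: [177.3, -0.8, 102.0]
wrist_force: [-3.2, 1.6, 10.9]
finger_gap: 0.0195
```

Run:
```python
from h import *
to(528.2,-351,243,102)
to(561,197,243,75.8)
```

```text
tool shift [   3.1    6.4 -148.1] roll -0.001 | t 22.5 pos [ 528.8 -351.9   94.8] ori [177.34  -0.83 101.96] F [-3.2  1.6 10.9] gap 0.0195 q7 66 jv 0.1
tool shift [ 532.4  151.6 -133.6] roll 0.457 | t 22.5 pos [ 528.8 -351.9   94.8] ori [177.34  -0.83 101.96] F [-3.2  1.6 10.9] gap 0.0195 q7 66 jv 0.1
```

>>> move_arm:
  targets:
    - [[1,2,-40],0]
    - [[2,3,-80],0]
    - [[2,5,-120],0]
    - [[3,6,-148],0]
    - [[3,6,-148],0]
    - [[51,19,-147],0.05]
    - [[99,33,-145],0.1]
    - [[147,46,-144],0.15]
    - [[195,59,-143],0.2]
    - [[243,72,-142],0.25]
    - [[291,85,-140],0.3]
    - [[339,99,-139],0.35]
    - [[387,112,-138],0.4]
    - [[435,125,-136],0.457]
    - [[480,137,-135],0.457]
    - [[515,147,-134],0.457]
    - [[532,152,-134],0.457]
    - [[532,152,-134],0.457]
    - [[532,152,-134],0.457]
    - [[532,152,-134],0.457]

```text
t: 24.5
tcp_pos: [0.5615, 0.1946, 0.2433]
orientation: [178.0, -1.9, 75.6]
wrist_force: [0.6, -0.8, -2.1]
finger_gap: 0.019
```

Run:
```python
from w import *
to(561,197,204,75.8); to(560.5,197.5,202,75.8)
p,d,_=cam('scene'); P=cloud(c,d)
for col in (446,448,450,452):
    print(col,[(r,*(P[r,col]*1000).round(0).astype(int).tolist()) for r in range(216,240,4)])
axis(p,.16,.19,.561,.197)
```

```text
tool shift [ 0.9 -2.5 39.3] roll -0.003 | t 24.5 pos [561.5 194.6 243.3] ori [177.98  -1.88  75.64] F [ 0.6 -0.8 -2.1] gap 0.019 q7 -20 jv 0.3
tool shift [ 1.2 -3.2 41.3] roll -0.003 | t 24.5 pos [561.5 194.6 243.3] ori [177.98  -1.88  75.64] F [ 0.6 -0.8 -2.1] gap 0.019 q7 -20 jv 0.3
446 [(216, 577, 185, 193), (220, 579, 187, 186), (224, 579, 190, 178), (228, 581, 192, 172), (232, 579, 193, 161), (236, 581, 196, 155)]
448 [(216, 578, 188, 195), (220, 578, 191, 188), (224, 580, 193, 181), (228, 580, 195, 173), (232, 581, 197, 165), (236, 582, 199, 158)]
450 [(216, 580, 192, 199), (220, 580, 194, 191), (224, 580, 196, 184), (228, 580, 198, 175), (232, 581, 201, 168), (236, 581, 202, 160)]
452 [(216, 580, 195, 201), (220, 582, 198, 196), (224, 582, 200, 188), (228, 582, 202, 179), (232, 580, 203, 169), (236, 579, 205, 159)]
z 0.16 row 228 edges 441 463 mid 452.0 axis pred 452.8
z 0.168 row 225 edges 442 465 mid 453.5 axis pred 453.8
z 0.175 row 221 edges 443 466 mid 454.5 axis pred 455.0
z 0.182 row 218 edges 444 467 mid 455.5 axis pred 456.0
z 0.19 row 215 edges 445 468 mid 456.5 axis pred 456.9
```

>>> move_arm:
  targets:
    - [[1.2,-3,15],0]
    - [[1.2,-3.5,28],0]
    - [[1.2,-3.5,36],0]
    - [[1.2,-3.5,40],0]
    - [[1.2,-4,43],0]
    - [[1.2,-4.5,45],0]
    - [[1.2,-4.5,46],0]
    - [[1.2,-4.5,46],0]

```text
t: 25.35
tcp_pos: [0.5597, 0.1979, 0.1976]
orientation: [178.0, -1.9, 75.6]
wrist_force: [-0.6, -0.1, -2.4]
finger_gap: 0.019
```

Run:
```python
from w import *
to(561,197,188,75.8)
```

```text
tool shift [-0.9  1.2  9.6] roll -0.003 | t 25.35 pos [559.7 197.9 197.6] ori [177.95  -1.9   75.63] F [-0.6 -0.1 -2.4] gap 0.019 q7 -19 jv 0.1
```

No contact with the mouth already about 4 mm below the nut top: blue is going on freely. Continuing down.

>>> move_arm:
  targets:
    - [[-0.3,0.4,3],0]
    - [[-0.6,0.7,6],0]
    - [[-0.7,0.8,9],0]
    - [[-0.7,0.8,11],0]
    - [[-0.7,0.8,12],0]
    - [[-0.7,0.8,12],0]

```text
t: 25.95
tcp_pos: [0.5613, 0.1976, 0.1878]
orientation: [177.9, -2.0, 75.6]
wrist_force: [-7.8, -1.8, 23.5]
finger_gap: 0.0191
```

Run:
```python
from w import *
to(561,197,187.8,75.8)
p,d,_=cam('scene'); P=cloud(c,d)
for col in (444,446,448,450):
    print(col,[(r,*(P[r,col]*1000).round(0).astype(int).tolist()) for r in range(254,264)])
axis(p,.11,.14,.561,.197)
cv2.imwrite('pics/m7.png',cv2.resize(p[190:280,405:495],None,fx=6,fy=6,interpolation=2)[:,:,::-1])
```

```text
tool shift [-0.7 -0.2 -0. ] roll -0.003 | t 25.95 pos [561.3 197.6 187.8] ori [177.92  -2.04  75.63] F [-7.8 -1.8 23.5] gap 0.0191 q7 -18 jv 0.1
444 [(254, 581, 202, 112), (255, 581, 202, 109), (256, 580, 203, 106), (257, 582, 204, 106), (258, 581, 204, 103), (259, 581, 205, 101), (260, 581, 205, 98), (261, 581, 206, 96), (262, 584, 207, 96), (263, 586, 208, 97)]
446 [(254, 581, 205, 115), (255, 582, 206, 113), (256, 579, 206, 107), (257, 580, 207, 107), (258, 579, 207, 103), (259, 579, 207, 101), (260, 578, 207, 97), (261, 579, 208, 96), (262, 580, 209, 95), (263, 581, 210, 94)]
448 [(254, 579, 208, 115), (255, 577, 208, 110), (256, 578, 209, 110), (257, 580, 210, 109), (258, 577, 209, 103), (259, 577, 210, 101), (260, 574, 210, 95), (261, 575, 211, 94), (262, 579, 212, 96), (263, 580, 213, 96)]
450 [(254, 574, 210, 111), (255, 576, 211, 112), (256, 575, 211, 108), (257, 574, 211, 104), (258, 573, 212, 102), (259, 574, 212, 100), (260, 573, 213, 96), (261, 572, 213, 93), (262, 577, 215, 97), (263, 579, 216, 97)]
z 0.11 row 247 edges 430 459 mid 444.5 axis pred 446.8
z 0.118 row 244 edges 432 460 mid 446.0 axis pred 447.8
z 0.125 row 241 edges 436 461 mid 448.5 axis pred 448.7
z 0.132 row 238 edges 440 462 mid 451.0 axis pred 449.6
z 0.14 row 235 edges 441 450 mid 445.5 axis pred 450.6
```

View pics/m7.png

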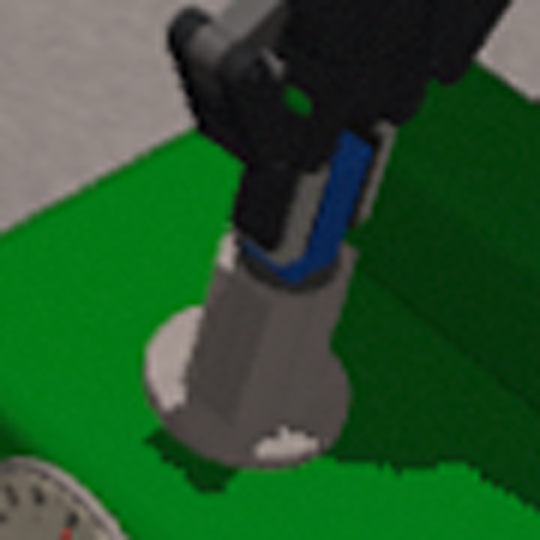

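Blue's tube runs right down to the washer with no brass showing (crop ≈(215,420)), and the TCP is at the predicted home height. Last check of tilt and the other two keys, then hand in.

Run:
```python
from w import *
p,d,_=cam('scene'); P=cloud(c,d); M=masks(p)
q=P[(np.hypot(P[...,0]-.561,P[...,1]-.197)<.026)&(P[...,2]>.101)&(P[...,2]<.147)]*1000
n=np.array([np.cos(np.radians(15.8)),np.sin(np.radians(15.8))])
for lo in (101,110,119,128,137):
    s=q[(q[:,2]>=lo)&(q[:,2]<lo+9)]; print(lo,len(s),'front',np.percentile(s[:,:2]@n,95).round(1),'y range',np.percentile(s[:,1],[3,97]).round(1))
for k,x0,x1 in (('red',264,292),('yellow',295,325)):
    m=M[k].copy(); m[:,:x0]=0;m[:,x1:]=0;m[:100]=0;m[200:]=0
    q=P[m]; print(k,m.sum(),'zmax',np.nanmax(q[:,2]).round(3),np.argwhere(m).mean(0).round(1))
to(561,197,187.8,75.8)
```

```text
101 78 front 615.7 y range [186.4 218.4]
110 75 front 615.0 y range [186.3 217.7]
119 76 front 615.1 y range [184.9 217.7]
128 75 front 615.0 y range [187.3 217.4]
137 81 front 614.2 y range [186.  217.9]
red 189 zmax 0.105 [149.6 275.3]
yellow 165 zmax 0.105 [159.2 313.4]
tool shift [-0.7 -0.2  0. ] roll -0.003 | t 26.05 pos [561.3 197.6 187.8] ori [177.92  -2.05  75.63] F [-7.  -1.2 22.6] gap 0.0191 q7 -18 jv 0.1
```

Tilt is about 1.2 mm over 36 mm (≈0.03 rad). Everything is still and the other two keys are upright, so I'm handing in.

```bash
python3 -c "
from h import *
print(env.sign_off()); to(561,197,187.8,75.8)"
```

```text
the job is handed in; nothing more can be done
None
the job is handed in; nothing more can be done
```

The blue key is the one that fits. I left it seated on the nut, still gripped (finger gap 19 mm) and pressed down with about 23 N, and handed the job in at about 26 s.

- **Yellow:** it stopped on the nut top, about 15 mm above the washer. I stood it back on the mat.
- **Red:** it went onto the nut but stopped hard about 10 mm above the washer, under both 31 N and 53 N. I stood it back on the mat.
- **Blue:** it went down until its mouth reached the washer, at the predicted home height. Depth put the mouth at about 96 mm and no brass showed.

**Last checks:** blue's tilt measured about 0.03 rad, and red and yellow stood upright with their tops at 105 mm. The arm was still. I kept the basket, tape roll and pen pot clear of every move, but did not measure them again at the end.

**What disagreed:**
- The two cameras placed the washer centre about 3 mm apart. I used the top view, and the fit bore that out.
- The tool's tilt crept up to about 2.9° over the run, and I could not correct it. The key itself stayed within tolerance.

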